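Click a sensor unit's star wheel on by two teeth

TASK

On the bench stand two blue sensor units with an access slot in the cover; take the one with the round steel screw cap on top. Reaching through its slot from above with the closed fingertips, push its star wheel on by two teeth towards the cap, one tooth at a time: after the first tooth lift right out of the slot and then push the second. Finish with a gap between two teeth centred on the line of the two studs beside the slot, and leave the star wheel of the other unit alone.

Things in the scene. Friction and masses are not known exactly. Their poses are not given: they have to be found in the camera images.
- capped_unit: Unit to adjust: blue box fixed to the bench, x -80 to 110, y -56 to 56, z 0 to 120 mm; origin on the bench below the wheel axle, z up, x towards the round steel cap (46 mm across, at x 74, top z 136). Slot in the 6 mm cover: x -52 to 34, y -28 to 28. Two 4 mm high steel studs at x 0, y +-36 mark the axle line. Axle along y at z 58; wheel spans y -15 to 15, its top at z 110 mm.
- capped_wheel (a joint): Steel star wheel under its slot: 104 mm over 8 radial teeth 7 mm thick, 45 deg apart, about 30 mm free between tips; hub 62 mm across. Value in rad, positive as the wheel's top moves to the cap. At 0, 0.785, 1.571 a gap is centred above the axle, a tooth 22.5 deg either side; starts within 0.1 of 0. No ratchet or spring: friction 0.15 N m (3 N at the tips) holds it where left.
- block_unit: The other unit, not to be adjusted: the same box, slot, studs and wheel with the same sizes and frame, told apart by a flat rectangular blue terminal block, 40 x 70 mm at x 74 mm, top at z 134 mm, where the first has its round cap.
- block_wheel (a joint): Rotation in rad of the same star wheel in the other unit; starts within 0.1 of 0. Leave it alone.
There are look-alikes about, which are no part of the job. Leave any orange look-alike of the capped_unit alone.

How it is judged:
By the outcome, as a careful person would: the job done as asked, in the order asked, and still so for the second after the job is handed in, with the robot touching nothing.
It also fails if it takes over 35 s, if anything falls off the work surface, if the arm or the gripper's body presses on something with over 40 N, if the wrist force passes 120 N, or if a joint passes its speed limit or range.

ROBOT

A 6-joint arm with a two-finger parallel gripper is mounted at the origin on the work surface. World frame = base frame: x ahead of the robot, y to its left, z up, the work surface at z = 0. Lengths are in m, angles in rad, forces in N, time in s.
With the tool pointing down it reaches from about 0.35 to 0.975 m from the base axis. Payload 4.9 kg.
Tool frame: the origin (TCP) lies between the finger pads; the fingertips stand 14 mm ahead of it and the grasp point (between the pads) lies 5 mm behind it (manip.tcp_to_tips is the distance from the TCP to the fingertips, in m); z points along the fingers, y is the line along which they close (so a half turn about z gives the same grasp; the last joint's range is limited). The gripper opens to 85 mm and grips with 20 to 120 N. Pads are 22 mm wide; open, the fingers measure 114 mm over their backs; the gripper's body (76 mm by 85 mm) begins 54 mm behind the grasp point. The pads swing forward as they close: fully open they stand 13 mm farther back than shut.
Start: joints at [1.176, 0.053, 1.613, -0, 1.476, -0.119], TCP at [0.17, 0.601, 0.245] pointing down, gripper open.
Joint ranges: [-3.01, 3.01], [-1.01, 2.22], [0.06, 2.58], [-1.02, 4.17], [0.09, 2.62], [-3.14, 3.14]. Speed limits (rad/s): [2.57, 2.57, 3.14, 3.14, 3.14, 3.14].

INTERFACE

Orientations are given as a unit quaternion [w, x, y, z].
In Python, from plant import manip gives the robot as it stands.
- The arm moves only by the tool servo_tool, never from a script. Its argument "moves" is a list that holds one entry, the list of rows, each a list of 7 numbers: the shift along the tool's x, y, z in mm, then the turn, a rotation vector about the tool's x, y, z in degrees, then the finger opening in mm, from 0 to 85.4. In form: [[[x, y, z, ax, ay, az, fingers], ...]]. A call has 1 to 12 rows; each row shifts and turns the commanded pose from where the row before left it, along the tool's axes as they then stand; what a row does not reach is not made up. A row lasts 1/8 s, in which the tool goes at most 62.5 mm and 10.7 degrees, less where a joint would pass 70% of its speed; a pose out of reach is approached as far as the arm can. A call with a gripper value outside its range is refused whole. The fingers move at their own pace and stop on an object; the grip force is fixed at half the most. Time passes only in rows, so rows that do not move let the fingers close. It gives the time, the measured TCP pose, the force, the opening and the grip force at its end, in the units of the state.
- manip.state(): the state, without advancing time (a new reading comes with each control period).
- manip.grab_frame(name): name is "side" or "top"; returns a dict with "image" (480x640x3 uint8, blue, green, red), "mtx" (3x3 intrinsics, pixels), "eye" and "rotation" of the camera in the world. Camera axes: x right, y down, z forward; pixel columns grow to the right and rows downward; lengths in m; the calibration is good to about 2 mm. A picture is of the moment at which its call begins. There is no depth.
- manip.job_done(): hands the job in; it is judged then, once.
The state is a dict: "time": time; "joint_pos": joint angles; "joint_vel": joint speeds; "joint_efforts": joint torques, N m; "tool_pos": TCP position; "tool_rot": TCP orientation; "contact_force": force on the tool from outside, world axes, zero at the start; "ft_torque": the same for the moment, N m; "gripper_width": opening from 0.0 (shut) to 1.0 (fully open); "grasp_force": force on a finger pad.
Only numpy, scipy, OpenCV 4.12 (cv2) and the standard library are available. Lean on these libraries where they do the work, as an engineer would, in place of code of your own. Each camera call takes 0.05 s, during which the arm holds its last target. There are 200 camera calls.

## Working session

There is one attempt and no reset: what is moved stays moved. The work goes in short steps, Python scripts to look and compute and a tool call to move; the robot and the scene stay as the last step left them, time stands still between calls to the robot, and variables do not carry over. Pictures are saved under pics/ and viewed, at most 10 in all, crops included, and the job is handed in when it is done.

Besides the shell and the picture viewer there is one more tool, called in YAML: its name, and indented under it one key for each argument. servo_tool: Moves the arm, as the interface text tells. Its arguments: {"type":"object","properties":{"moves":{"type":"array"}},"required":["moves"]}

```bash
ls; mkdir -p pics; python3 - <<'E'
from plant import manip
import cv2,numpy as np
for n in("top","side"):
    f=manip.grab_frame(n);cv2.imwrite(f"pics/{n}0.png",f["image"]);np.savez(f"{n}0.npz",**f);print(n,f["mtx"],f["eye"],f["rotation"])
s=manip.state();print(s,manip.tcp_to_tips)
E
```

```text
pics
top [[494.48660023   0.         327.17714919]
 [  0.         494.48660023 235.72666256]
 [  0.           0.           1.        ]] [ 0.31474247 -0.00287499  0.86579487] [-0.0317535   0.71633593 -0.69651395  0.02688608]
side [[546.81166463   0.         314.27654679]
 [  0.         546.81166463 239.46444824]
 [  0.           0.           1.        ]] [ 0.12570092 -0.81456465  0.59150272] [-0.49440074  0.85677817 -0.12424956  0.07785319]
{'time': 0.1, 'joint_pos': array([ 1.17601288e+00,  5.32873753e-02,  1.61412252e+00,  2.31536874e-05,
        1.47601454e+00, -1.18996139e-01]), 'joint_vel': array([ 0.00072961,  0.00148976, -0.00415206,  0.00122074, -0.00191404,
       -0.00083987]), 'joint_efforts': array([ 6.18140803e-04, -3.94902241e+01, -3.71363640e+01, -1.12696482e-04,
        3.84905987e-03,  8.64376346e-06]), 'tool_pos': array([0.16997776, 0.60089491, 0.2442085 ]), 'tool_rot': array([-2.43849590e-04,  1.37458106e-01,  9.90507158e-01, -8.82908445e-04]), 'contact_force': array([-0.07760931,  0.96433671,  0.51864779]), 'ft_torque': array([-0.01175537, -0.02788438, -0.00347248]), 'grasp_force': 0.0, 'gripper_width': 0.9968204884821245} 0.014
```

View pics/top0.png

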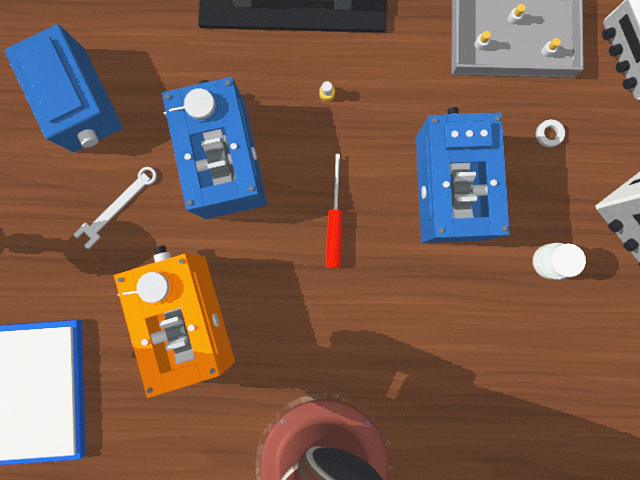

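View pics/side0.png

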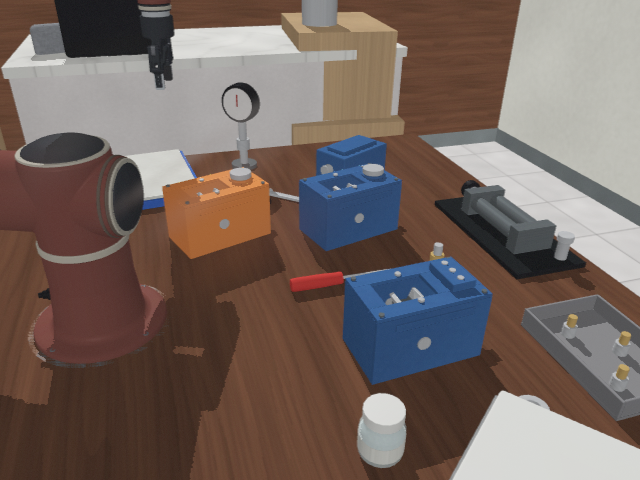

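Candidates (top view): the capped blue unit at (213,148) has a round cap at (200,104). The blue unit at (465,178) has a flat terminal block, the orange unit at (170,325) is a look-alike, and the blue box at (62,85) has no slot. The first one fits the description. I'll confirm it in an enlarged crop and measure the studs and cap.

```bash
python3 - <<'E'
import cv2,numpy as np
t=cv2.imread("pics/top0.png")[70:225,155:275];s=cv2.imread("pics/side0.png")[155:250,290:410]
a=cv2.resize(t,None,fx=3.8,fy=3.8,interpolation=cv2.INTER_CUBIC);b=cv2.resize(s,None,fx=2.8,fy=2.8,interpolation=cv2.INTER_CUBIC)
o=np.zeros((600,800,3),np.uint8);o[:a.shape[0],:a.shape[1]]=a;o[:b.shape[0],460:460+b.shape[1]]=b
cv2.imwrite("pics/crop1.png",o)
for n,(x0,y0,x1,y1) in dict(top=(155,70,275,225),side=(290,155,410,250)).items():
    im=cv2.imread(f"pics/{n}0.png")[y0:y1,x0:x1];h=cv2.cvtColor(im,cv2.COLOR_BGR2HSV)
    m=((h[...,1]<90)&(h[...,2]>140)).astype(np.uint8)
    k,l,st,c=cv2.connectedComponentsWithStats(m)
    for i in range(1,k):
        if st[i,4]>3:print(n,c[i]+[x0,y0],st[i,2:5])
E
```

```text
top [197.14171123 102.98930481] [ 45  31 748]
top [164.6 113.1] [ 4  6 10]
top [212.42450142 139.42165242] [ 26  22 351]
top [233.24324324 145.75675676] [ 7  7 37]
top [253.41666667 152.54166667] [ 4 12 24]
top [187.23076923 156.15384615] [ 7  7 39]
top [229.61290323 158.38709677] [ 5 10 31]
top [208.03349282 164.16746411] [ 29  12 209]
top [155.  174.5] [1 6 6]
top [221.69026549 179.92035398] [ 19  10 113]
top [251.5  186.25] [4 2 4]
top [188.5  200.25] [4 2 4]
side [372.89071038 168.70491803] [ 23  12 183]
side [327.69230769 167.34615385] [ 9  7 26]
side [335.23076923 173.84615385] [ 5  3 13]
side [351.5        185.30769231] [10  5 26]
side [336.2 187.8] [ 8  5 20]
side [293.81578947 197.47368421] [ 9  6 38]
side [358.25  218.625] [ 7  8 24]
```

View pics/crop1.png

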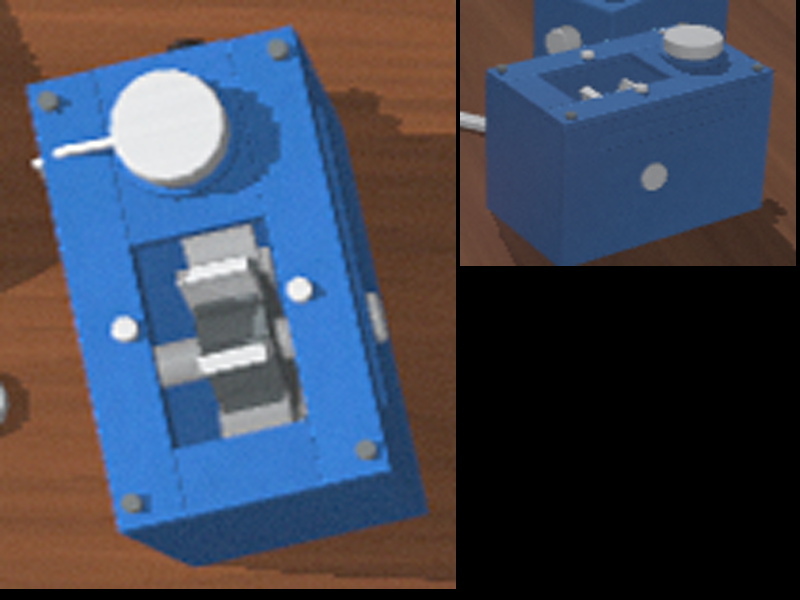

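The crop confirms it: round cap at top (199,103), studs at (187.2,156.2) and (233.2,145.8), and a wheel in the slot with bright tooth tips at about (212,141) and (216,164). Next I triangulate the studs and the cap.

```bash
cat > h.py <<'E'
import numpy as np
from scipy.spatial.transform import Rotation as R
def ray(f,p):
    q=f["rotation"];r=R.from_quat(np.r_[q[1:],q[0]]) if np.shape(q)==(4,) else R.from_matrix(q)
    return np.array(f["eye"]),r.apply(np.linalg.solve(f["mtx"],[p[0],p[1],1]))
def plane(f,p,z):
    e,d=ray(f,p);return e+d*(z-e[2])/d[2]
def tri(f,p,g,q):
    a,u=ray(f,p);b,v=ray(g,q);s=np.linalg.lstsq(np.c_[u,-v],b-a,rcond=None)[0]
    P,Q=a+s[0]*u,b+s[1]*v;return (P+Q)/2,np.linalg.norm(P-Q)
E
python3 - <<'E'
from h import *
np.set_printoptions(precision=4,suppress=True)
T=np.load("top0.npz");S=np.load("side0.npz")
print(tri(T,(187.2,156.2),S,(335.5,174.4)),tri(T,(233.2,145.8),S,(355.4,186.4)),tri(T,(199.2,103.0),S,(372.9,168.7)))
l=plane(T,(187.2,156.2),.124);r=plane(T,(233.2,145.8),.124);c=plane(T,(199.5,103.4),.136)
print(l,r,c,np.linalg.norm(l-r))
o=(l+r)/2;y=(l-r)[:2]/np.linalg.norm((l-r)[:2]);x=np.array([y[1],-y[0]])
print("o",o,"yaw",np.degrees(np.arctan2(x[1],x[0])),"cap",(c-o)[:2]@x,(c-o)[:2]@y)
for p in [(155+218/3.8,70+270/3.8),(155+233/3.8,70+357/3.8)]:
    w=plane(T,p,.106);print("tip",(w-o)[:2]@x,(w-o)[:2]@y)
for n in [(132,240),(260,220),(172,448),(305,420)]: # slot corners
    w=plane(T,(155+n[0]/3.8,70+n[1]/3.8),.12);print("slot",(w-o)[:2]@x,(w-o)[:2]@y)
E
```

```text
(array([0.4926, 0.2208, 0.1229]), np.float64(3.644324940085245e-05)) (array([0.5115, 0.1509, 0.1225]), np.float64(0.0015164306656659339)) (array([0.5722, 0.2033, 0.1344]), np.float64(0.0006294512740678809))
[0.4923 0.2204 0.124 ] [0.5104 0.1508 0.124 ] [0.5713 0.2023 0.136 ] 0.07194585713899013
o [0.5013 0.1856 0.124 ] yaw 14.541158456270283 cap 0.07194313928941858 -0.0013617536792557977
tip 0.02031983126345473 -0.0032551190816821943
tip -0.01678984363890547 -0.0018018265836293882
slot 0.035773779539259955 0.025824287792258455
slot 0.03217265487653603 -0.02657678028702541
slot -0.051539264676778315 0.027301101276958624
slot -0.05241390185832459 -0.027247194208667894
```

```bash
python3 - <<'E'
from h import *
S=np.load("side0.npz");T=np.load("top0.npz")
print("gauge base",plane(S,(244,165),0),"orange cap",plane(T,(152,287),.136),"blue box",plane(T,(50,60),.12))
E
```

```text
gauge base [0.36049789 0.6248703  0.        ] orange cap [0.29250723 0.25851038 0.136     ] blue box [0.64042174 0.44450683 0.12      ]
```

servo_tool:
  moves:
    - [[0,0,-5,0,0,-10,0],[0,0,-5,0,0,-10,0],[0,0,-5,0,0,-10,0]]

```text
time: 0.48
tool_pos: [0.1701, 0.601, 0.2597]
tool_rot: [-0.0, -0.126, 0.992, -0.001]
contact_force: [-0.7, -0.1, -0.6]
gripper_width: 0.374
grasp_force: 0.0
```

servo_tool:
  moves:
    - [[0,-45,0,0,0,0,0],[0,-50,0,0,0,0,0],[-5,-50,0,0,0,0,0],[-20,-45,0,0,0,0,0],[-20,-45,0,0,0,0,0],[-20,-45,0,0,0,0,0],[-20,-45,0,0,0,0,0],[-20,-45,0,0,0,0,0],[-20,-45,0,0,0,0,0],[-20,-45,0,0,0,0,0],[-20,-20,0,0,0,0,0],[0,0,0,0,0,0,0]]

```text
time: 1.98
tool_pos: [0.4485, 0.1754, 0.2597]
tool_rot: [-0.001, -0.122, 0.993, -0.0]
contact_force: [0.2, 0.1, -0.3]
gripper_width: 0.002
grasp_force: 0.0
```

```bash
cat >> h.py <<'E'
O=np.array([.5013,.1856]);YAW=np.radians(14.4)
def unit(p):
    d=np.array(p[:2])-O;c,s=np.cos(YAW),np.sin(YAW);return 1e3*np.array([d@[c,s],d@[-s,c],p[2]])
def st():
    from plant import manip
    s=manip.state();q=s["tool_rot"];M=R.from_quat(np.r_[q[1:],q[0]]).as_matrix()
    tip=s["tool_pos"]+M[:,2]*.014
    print("t",s["time"],"tip in unit mm",unit(tip).round(1),"tool x yaw",np.degrees(np.arctan2(-M[1,0],-M[0,0])).round(2),"z",M[:,2].round(3),"w",s["gripper_width"],"F",s["contact_force"].round(1))
E
python3 -c "
from h import *;st()"
```

```text
t 1.975 tip in unit mm [-53.7   3.2 245.7] tool x yaw 14.03 z [-0.001 -0.    -1.   ] w 0.0016857054924625991 F [ 0.2  0.1 -0.3]
```

servo_tool:
  moves:
    - [[-8,-1.6,25,0,0,-0.4,0],[-8.5,-1.6,30,0,0,0,0],[0,0,30,0,0,0,0],[0,0,17,0,0,0,0],[0,0,0,0,0,0,0]]

```text
time: 2.6
tool_pos: [0.4632, 0.1778, 0.1569]
tool_rot: [-0.002, -0.127, 0.992, -0.0]
contact_force: [0.8, 0.4, 0.7]
gripper_width: -0.002
grasp_force: 0.0
```

```bash
python3 - <<'E'
from h import *;st()
from plant import manip
import cv2
a=manip.grab_frame("top")["image"][60:230,140:290];b=manip.grab_frame("side")["image"][100:250,290:410]
o=np.zeros((600,800,3),np.uint8);a=cv2.resize(a,(450,510),interpolation=2);b=cv2.resize(b,(350,438),interpolation=2)
o[:510,:450]=a;o[:438,450:]=b;cv2.imwrite("pics/c2.png",o)
E
```

```text
t 2.6 tip in unit mm [-38.8   1.9 142.9] tool x yaw 14.65 z [-0.003 -0.001 -1.   ] w -0.001955500618138696 F [0.8 0.4 0.7]
```

View pics/c2.png

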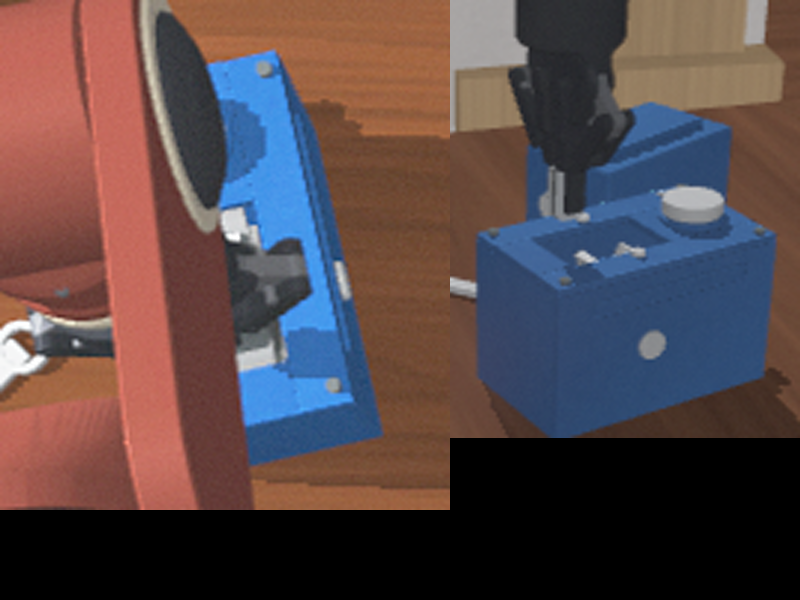

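The tips hang over the tail end of the slot, in side crop at about (570,215), clear of the rim and of the leading tooth. I'll descend gently.

servo_tool:
  moves:
    - [[-1.8,-2,5,0,0,0,0],[0,0,10,0,0,0,0],[0,0,12,0,0,0,0],[0,0,12,0,0,0,0],[0,0,8,0,0,0,0],[0,0,0,0,0,0,0]]

```text
time: 3.45
tool_pos: [0.4662, 0.1759, 0.1101]
tool_rot: [-0.001, -0.127, 0.992, -0.0]
contact_force: [-0.8, 0.1, 0.5]
gripper_width: -0.001
grasp_force: 0.0
```

```bash
python3 -c "
from h import *;st()"
```

```text
t 3.45 tip in unit mm [-36.4  -0.7  96.1] tool x yaw 14.6 z [-0.002 -0.    -1.   ] w -0.001021661111509709 F [-0.8  0.1  0.5]
```

servo_tool:
  moves:
    - [[-3,0,0,0,0,0,0],[-4,0,0,0,0,0,0],[-4,0,0,0,0,0,0],[-4,0,0,0,0,0,0],[-4,0,0,0,0,0,0],[-4,0,0,0,0,0,0],[-4,0,0,0,0,0,0],[-3,0,0,0,0,0,0],[-3,0,0,0,0,0,0],[-2,0,0,0,0,0,0],[0,0,0,0,0,0,0],[0,0,0,0,0,0,0]]

```text
time: 4.95
tool_pos: [0.5006, 0.1848, 0.111]
tool_rot: [-0.0, -0.127, 0.992, -0.0]
contact_force: [-3.3, 0.3, -0.8]
gripper_width: -0.001
grasp_force: 1.3
```

```bash
python3 - <<'E'
from h import *;st()
from plant import manip
import cv2
a=manip.grab_frame("top")["image"][60:230,140:290];b=manip.grab_frame("side")["image"][100:250,290:410]
o=np.zeros((600,800,3),np.uint8);a=cv2.resize(a,(450,510),interpolation=2);b=cv2.resize(b,(350,438),interpolation=2)
o[:510,:450]=a;o[:438,450:]=b;cv2.imwrite("pics/c3.png",o)
E
```

```text
t 4.95 tip in unit mm [-0.9 -0.6 97. ] tool x yaw 14.6 z [-0. -0. -1.] w -0.000915613699881187 F [-3.3  0.3 -0.8]
```

View pics/c3.png

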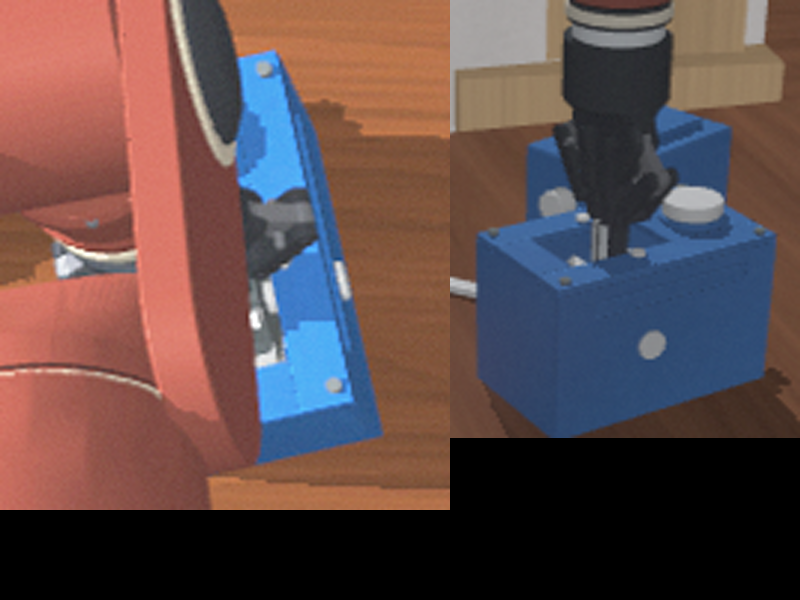

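Force −3.3 N shows the tips in contact with the tooth. The geometry puts it about 3° short, so I'll go 2 mm more, lift straight out and swing aside to look.

servo_tool:
  moves:
    - [[-1,0,0,0,0,0,0],[-1,0,0,0,0,0,0],[0,0,0,0,0,0,0],[0,0,-8,0,0,0,0],[0,0,-20,0,0,0,0],[0,0,-30,0,0,0,0],[0,0,-30,0,0,0,0],[20,-40,-10,0,0,0,0],[20,-50,0,0,0,0,0],[10,-50,0,0,0,0,0],[0,-40,0,0,0,0,0],[0,0,0,0,0,0,0]]

```text
time: 6.55
tool_pos: [0.5012, -0.0037, 0.2121]
tool_rot: [0.002, -0.125, 0.992, -0.001]
contact_force: [-0.0, 0.8, -0.1]
gripper_width: -0.001
grasp_force: 0.0
```

```bash
python3 - <<'E'
from h import *;st()
from plant import manip
import cv2
f=manip.grab_frame("top");np.savez("top4.npz",**f);a=f["image"][70:225,155:275];b=manip.grab_frame("side")["image"][150:250,290:410]
o=np.zeros((600,800,3),np.uint8);a=cv2.resize(a,None,fx=3.8,fy=3.8,interpolation=2);b=cv2.resize(b,None,fx=2.8,fy=2.8,interpolation=2)
o[:a.shape[0],:a.shape[1]]=a;o[:b.shape[0],460:460+b.shape[1]]=b;cv2.imwrite("pics/c4.png",o)
E
```

```text
t 6.55 tip in unit mm [ -47.1 -183.4  198.1] tool x yaw 14.37 z [ 0.005 -0.001 -1.   ] w -0.0005923953101636635 F [-0.   0.8 -0.1]
```

View pics/c4.png

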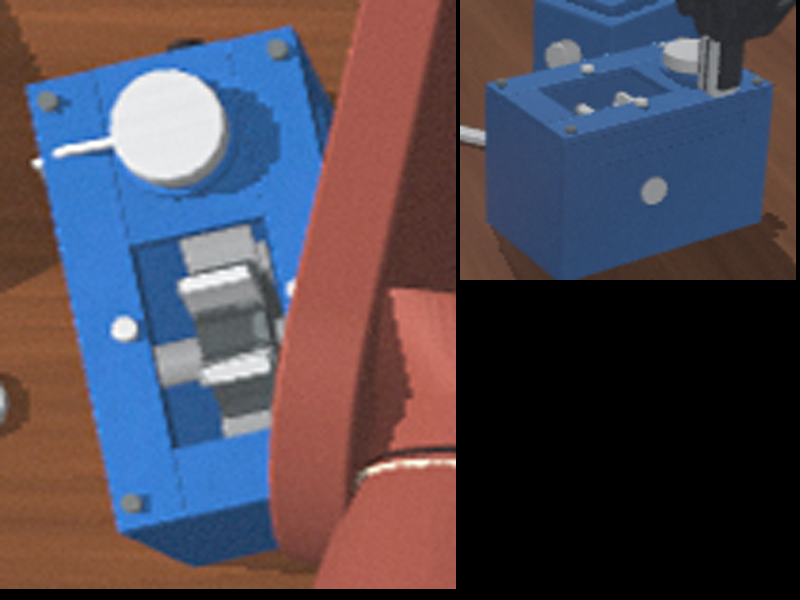

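Unobstructed enough: the leading tooth tip is at crop (220,282) and the trailing one at (236,368), so the gap is near the stud line, perhaps slightly behind it. I'll measure the tip strips along unit x from the intensity profile.

```bash
cat >> h.py <<'E'
def px(f,p):  # unit mm -> pixel
    c,s=np.cos(YAW),np.sin(YAW);p=np.array(p)/1e3
    w=np.r_[O+[c*p[0]-s*p[1],s*p[0]+c*p[1]],p[2]];q=f["rotation"]
    v=f["mtx"]@R.from_quat(np.r_[q[1:],q[0]]).inv().apply(w-f["eye"]);return v[:2]/v[2]
def prof(f,ys=(-8,-4,0,4,8),z=106):
    import cv2
    xs=np.arange(-34,32,1.);g=cv2.cvtColor(f["image"],cv2.COLOR_BGR2GRAY)
    m=np.array([[px(f,(x,y,z)) for x in xs] for y in ys],np.float32)
    return xs,cv2.remap(g,m[...,0],m[...,1],cv2.INTER_LINEAR).mean(0)
def strips(f):
    xs,p=prof(f);r=[]
    for lo,hi in((-34,0),(0,32)):
        k=(xs>=lo)&(xs<hi);t=180;w=np.clip(p[k]-t,0,None);r.append((xs[k]*w).sum()/w.sum())
    return r,dict(zip(xs.astype(int),p.astype(int)))
E
python3 - <<'E'
from h import *
for n in("top0.npz","top4.npz"):
    r,p=strips(np.load(n));print(n,np.round(r,1),p)
E
```

```text
top0.npz [-16.4  21.9] {np.int64(-34): np.int64(89), np.int64(-33): np.int64(87), np.int64(-32): np.int64(85), np.int64(-31): np.int64(83), np.int64(-30): np.int64(83), np.int64(-29): np.int64(84), np.int64(-28): np.int64(85), np.int64(-27): np.int64(86), np.int64(-26): np.int64(86), np.int64(-25): np.int64(87), np.int64(-24): np.int64(85), np.int64(-23): np.int64(82), np.int64(-22): np.int64(89), np.int64(-21): np.int64(124), np.int64(-20): np.int64(180), np.int64(-19): np.int64(222), np.int64(-18): np.int64(231), np.int64(-17): np.int64(228), np.int64(-16): np.int64(229), np.int64(-15): np.int64(231), np.int64(-14): np.int64(225), np.int64(-13): np.int64(187), np.int64(-12): np.int64(123), np.int64(-11): np.int64(93), np.int64(-10): np.int64(88), np.int64(-9): np.int64(89), np.int64(-8): np.int64(93), np.int64(-7): np.int64(95), np.int64(-6): np.int64(94), np.int64(-5): np.int64(94), np.int64(-4): np.int64(93), np.int64(-3): np.int64(93), np.int64(-2): np.int64(93), np.int64(-1): np.int64(92), np.int64(0): np.int64(90), np.int64(1): np.int64(89), np.int64(2): np.int64(86), np.int64
[... 2046 characters left out ...]
(140), np.int64(8): np.int64(148), np.int64(9): np.int64(149), np.int64(10): np.int64(148), np.int64(11): np.int64(146), np.int64(12): np.int64(144), np.int64(13): np.int64(142), np.int64(14): np.int64(157), np.int64(15): np.int64(188), np.int64(16): np.int64(225), np.int64(17): np.int64(240), np.int64(18): np.int64(237), np.int64(19): np.int64(234), np.int64(20): np.int64(217), np.int64(21): np.int64(164), np.int64(22): np.int64(126), np.int64(23): np.int64(144), np.int64(24): np.int64(168), np.int64(25): np.int64(172), np.int64(26): np.int64(173), np.int64(27): np.int64(176), np.int64(28): np.int64(178), np.int64(29): np.int64(178), np.int64(30): np.int64(177), np.int64(31): np.int64(175)}
```

Tip strips are at −21.0 and +17.8 mm with spacing 38.8, as expected for the teeth. The gap is 1.6 mm behind the stud line (about 0.75 rad), so the first tooth is done. For the second push I'll end 1.5 mm further.

servo_tool:
  moves:
    - [[0,40,0,0,0,0,0],[0,50,0,0,0,0,0],[0,50,0,0,0,0,0],[-4,33,0,0,0,0,0],[-5.5,10,10,0,0,0,0],[0,0,20,0,0,0,0],[0,0,18,0,0,0,0],[0,0,0,0,0,0,0]]

```text
time: 7.65
tool_pos: [0.4612, 0.1768, 0.1581]
tool_rot: [-0.003, -0.126, 0.992, -0.0]
contact_force: [-0.8, -0.6, 0.6]
gripper_width: 0.005
grasp_force: 0.0
```

```bash
python3 -c "
from h import *;st()"
```

```text
t 7.65 tip in unit mm [-41.1   1.4 144.1] tool x yaw 14.51 z [-0.006 -0.001 -1.   ] w 0.005134448581165881 F [-0.8 -0.6  0.6]
```

servo_tool:
  moves:
    - [[-2.5,-1.5,5,0,0,0,0],[0,0,0,0,0,0,0],[0,0,10,0,0,0,0],[0,0,12,0,0,0,0],[0,0,12,0,0,0,0],[0,0,8,0,0,0,0],[0,0,0,0,0,0,0],[0,0,0,0,0,0,0]]

```text
time: 8.65
tool_pos: [0.4658, 0.1773, 0.1146]
tool_rot: [0.0, -0.127, 0.992, 0.0]
contact_force: [0.4, 0.1, -0.4]
gripper_width: -0.004
grasp_force: 0.0
```

```bash
python3 -c "
from h import *;st()"
```

```text
t 8.65 tip in unit mm [-36.4   0.8 100.6] tool x yaw 14.6 z [ 0.  0. -1.] w -0.004036945412249968 F [ 0.4  0.1 -0.4]
```

servo_tool:
  moves:
    - [[0,0,3.5,0,0,0,0],[-3,0,0,0,0,0,0],[-4,0,0,0,0,0,0],[-4,0,0,0,0,0,0],[-4,0,0,0,0,0,0],[-4,0,0,0,0,0,0],[-4,0,0,0,0,0,0],[-4,0,0,0,0,0,0],[-4,0,0,0,0,0,0],[-3,0,0,0,0,0,0],[-2,0,0,0,0,0,0],[0,0,0,0,0,0,0]]

```text
time: 10.15
tool_pos: [0.5002, 0.1862, 0.1102]
tool_rot: [-0.0, -0.127, 0.992, -0.0]
contact_force: [-3.2, -1.2, -0.9]
gripper_width: 0.004
grasp_force: 1.3
```

```bash
python3 -c "
from h import *;st()"
```

```text
t 10.15 tip in unit mm [-1.   0.9 96.2] tool x yaw 14.6 z [-0.001 -0.    -1.   ] w 0.004333045127931134 F [-3.2 -1.2 -0.9]
```

servo_tool:
  moves:
    - [[-1,0,0,0,0,0,0],[-1,0,0,0,0,0,0],[-1,0,0,0,0,0,0],[0,0,0,0,0,0,0],[0,0,0,0,0,0,0]]

```text
time: 10.78
tool_pos: [0.5034, 0.1871, 0.1109]
tool_rot: [0.0, -0.127, 0.992, 0.0]
contact_force: [-2.9, -0.5, -0.3]
gripper_width: -0.0
grasp_force: 1.5
```

```bash
python3 -c "
from h import *;st()"
```

```text
t 10.775 tip in unit mm [ 2.5  0.9 96.9] tool x yaw 14.6 z [ 0.  0. -1.] w -4.162886376576317e-06 F [-2.9 -0.5 -0.3]
```

At the intended end point. Now I lift straight out, swing aside and measure.

servo_tool:
  moves:
    - [[0,0,-8,0,0,0,0],[0,0,-20,0,0,0,0],[0,0,-30,0,0,0,0],[0,0,-30,0,0,0,0],[20,-40,-10,0,0,0,0],[20,-50,0,0,0,0,0],[10,-50,0,0,0,0,0],[0,-50,0,0,0,0,0],[0,-20,0,0,0,0,0],[0,0,0,0,0,0,0]]

```text
time: 12.02
tool_pos: [0.5087, -0.0295, 0.2103]
tool_rot: [0.001, -0.126, 0.992, -0.0]
contact_force: [0.0, 0.0, 0.6]
gripper_width: -0.001
grasp_force: 0.0
```

```bash
python3 - <<'E'
from h import *;st()
from plant import manip
import cv2
f=manip.grab_frame("top");r,p=strips(f);print(np.round(r,1),np.mean(r),[int(v) for v in p.values()])
a=f["image"][70:225,155:275];b=f["image"][100:250,400:520]
o=np.zeros((600,800,3),np.uint8);a=cv2.resize(a,None,fx=3.8,fy=3.8,interpolation=2);b=cv2.resize(b,None,fx=2.8,fy=2.8,interpolation=2)
o[:a.shape[0],:a.shape[1]]=a;o[:b.shape[0],460:460+b.shape[1]]=b;cv2.imwrite("pics/c5.png",o)
T=np.load("top0.npz")["image"];print("block unit diff",cv2.absdiff(T,f["image"])[150:230,445:490].mean())
E
```

```text
t 12.025 tip in unit mm [ -46.3 -210.2  196.3] tool x yaw 14.48 z [ 0.002  0.    -1.   ] w -0.0005661482239454292 F [0.  0.  0.6]
[-19.8  19.1] -0.3485637390806282 [86, 84, 83, 83, 83, 84, 84, 83, 83, 102, 144, 198, 226, 225, 224, 226, 227, 216, 182, 144, 105, 85, 83, 86, 93, 95, 94, 94, 93, 92, 92, 93, 91, 91, 88, 82, 79, 81, 85, 94, 107, 126, 144, 149, 150, 150, 148, 146, 144, 153, 180, 218, 238, 237, 233, 224, 183, 153, 165, 172, 173, 174, 176, 177, 178, 177]
block unit diff 9.376851851851852
```

View pics/c5.png

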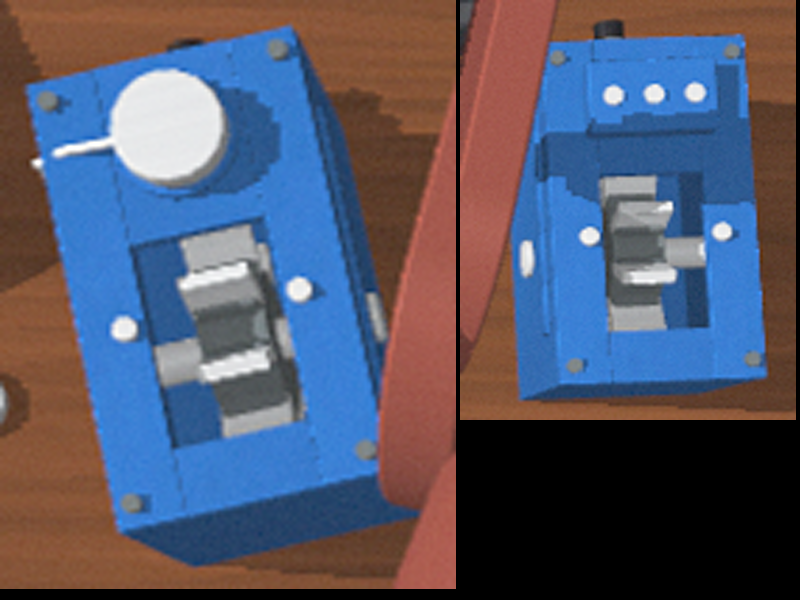

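The tips now sit at −19.8 and +19.1 mm (crop (218,278) and (235,365)), so the gap is centred on the stud line within 0.5 mm. The other unit's wheel looks untouched and the robot is clear.

```bash
python3 -c "
from plant import manip
print(manip.job_done())"
```

```text
the job is handed in; nothing more can be done
None
```

The capped unit's star wheel was pushed on two teeth towards the cap, lifting right out of the slot after the first; a gap now sits within about 0.5 mm of the stud line, I never went near the other unit, and the job is handed in at about 12 s (no verdict was returned).

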